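# Plug gauge to the bench magnifier

## Task

Check the wear of the double-ended plug gauge, the one of the three in the sloping wooden stand that has a plug on its upper end too: take it by its handle, draw it out of its bore, turn it level and hold it up with the plug that stood in the bore centred under the lens of the bench magnifier, about 100 mm below the glass. Finish still holding it there, level and steady by the handle and clear of everything; do not bump the magnifier, and leave the other gauges and everything else where they are.

Things in the scene. Friction and masses are not known exactly. Their poses are not given: they have to be found in the camera images.
- plug: Double-ended plug gauge, 0.24 kg (+-20 %), loose in one of the three bores: round dark handle 18 mm in diameter, bright 25 mm plugs on both ends. Origin mid-handle on the axis; own z runs along the axis from the GO plug (in the bore) to the NO-GO plug (top). Along z: GO plug -78 to -44 mm, handle -44 to +44, NO-GO plug +44 to +58; centre of mass near -17. It is round: x and y mean nothing.
- plug_go (a point): Middle of the GO plug, on the gauge's axis, 61 mm from the middle of the handle (z = -61 mm in the gauge's frame).
- stand: Sloping wooden stand, fixed: base 125 x 250 x 12 mm, origin centre of underside, z up. Its bored face looks up and to own -x at 45 degrees. Three bores square to it at y = -70, 0, +70 mm, 26 mm wide, 35 deep; gauges sag in them to about 49 degrees off upright, tops to -x, mid-handles near (-66, y, 91) mm. Bore mouths at (-33, y, 63) mm; end cheeks 68 mm high at y = +-119; back edge 82 high.
- magnifier: Bench magnifier, fixed. Origin on the shelf straight below the centre of its lens, z up. Round cast foot 140 mm in diameter centred at own (170, 0, 0) mm, upright post there, 14 mm in diameter, up to 380 mm high, and a head clamped on the post at a height that varies, with an 11 mm rod reaching back along own -x to the framed round lens.
- lens (a point): Centre of the magnifier's lens, which lies level: frame 86 mm in outer diameter and 8 mm thick (4 mm above and below this point), clear glass 75 mm wide. 250 to 300 mm above the shelf. Its axes are those of the magnifier (z up).
- single_a: Single-ended plug gauge with the long handle, loose in a bore of the stand: the same 25 mm GO plug in the bore, 18 mm handle ending in a plain rounded top 49 mm above its origin; origin on the axis 44 mm above the GO plug's shoulder, own z up the axis. Leave it in its bore.
- single_b: Single-ended plug gauge with the short handle, as single_a but its rounded top is 31 mm above its origin. Leave it in its bore.
- caliper: Chromed vernier caliper lying flat, 235 mm along own x, 80 mm over the jaws (at -x), 8 mm thick; origin on the underside in the middle of its beam. Leave it.
- snap_gauge: Blackened steel snap gauge lying flat, C-shaped, about 90 x 120 mm, 14 mm thick; origin on the underside at the centre of the C. Leave it.
- thread_ring: Brass thread ring lying flat, 64 mm outside, 28 mm bore, 18 mm high; origin at the centre of the underside. Leave it.
- mug: White ceramic tea mug, 82 mm wide, 92 mm high, handle at own +y; origin at the centre of the underside. Leave it.
Mind the look-alikes: they are no part of the job. There is more than one size of the snap_gauge; the one meant has the size given above.

How it is judged:
On the way:
1. the double-ended gauge is drawn clear of the stand, held in the fingers (contact force between the fingers and plug above 1 N and contact force between plug and stand below 0.1 N and height (world z) of plug_go above 0.085 m), for 0.1 s.
At the end, for the whole second after the job is handed in: The gripper still holds the double-ended gauge by its handle, touching nothing else, still and level within 9 degrees, the middle of its GO plug within 20 mm of the lens axis and 70 to 130 mm below the lens; the other gauges and objects are within 15 mm of where they were (horizontal distance between plug_go and lens below 0.02 m and z of plug_go in the frame of lens between -0.13 and -0.07 m and angle between plug's own z axis and vertical between 1.411 and 1.731 rad and z of the grasp point in the frame of plug between -0.044 and 0.044 m and contact force between the fingers and plug above 2 N and contact force between plug and stand below 0.1 N and contact force between plug and magnifier below 0.1 N and contact force between plug and single_a below 0.1 N and contact force between plug and single_b below 0.1 N and contact force between plug and caliper below 0.1 N and contact force between plug and snap_gauge below 0.1 N and contact force between plug and thread_ring below 0.1 N and contact force between plug and mug below 0.1 N and linear speed of plug below 0.02 m/s and angular speed of plug below 0.15 rad/s and distance of each of single_a, single_b, caliper, snap_gauge, thread_ring, mug from where it was at the start of the episode below 0.015 m); the arm keeps its last pose, push and grip.
It fails at once if the magnifier is bumped (contact force between magnifier and anything else above 3 N).
It fails at once if another gauge in the stand is disturbed (distance of any of single_a, single_b from where it was at the start of the episode above 0.015 m).
It fails at once if the caliper, snap gauge, thread ring or mug is disturbed (distance of any of caliper, snap_gauge, thread_ring, mug from where it was at the start of the episode above 0.015 m).
It also fails if it takes over 38 s, if anything falls off the work surface, if the arm or the gripper's body presses on something with over 40 N, if the wrist force passes 120 N, or if a joint passes its speed limit or range.

## Robot

A 6-joint arm with a two-finger parallel gripper is mounted at the origin on the work surface. World frame = base frame: x ahead of the robot, y to its left, z up, the work surface at z = 0. Lengths are in m, angles in rad, forces in N, time in s.
With the tool pointing down it reaches from about 0.275 to 1 m from the base axis. Payload 8.4 kg.
Tool frame: the origin (TCP) lies on the centre line of the jaws, within the pads' length; the fingertips stand 17 mm ahead of it and the grasp point (between the pads) lies 2 mm behind it; z points along the fingers, y is the line along which they close (so a half turn about z gives the same grasp; the last joint's range is limited). The gripper opens to 85 mm and grips with 20 to 120 N. Pads are 22 mm wide; open, the fingers measure 114 mm over their backs; the gripper's body (76 mm by 85 mm) begins 54 mm behind the grasp point. The pads swing forward as they close: fully open they stand 13 mm farther back than shut.
Start: joints at [1.148, 0.353, 1.633, -0, 1.155, -0.002], TCP at [0.255, 0.57, 0.248] pointing down, gripper open.
Joint ranges: [-2.63, 2.63], [-0.92, 2.1], [0.06, 2.66], [-1.3, 4.44], [0, 2.69], [-3.02, 3.02]. Speed limits (rad/s): [2.22, 2.22, 2.79, 3.14, 3.14, 3.14].

## Interface

Orientations are given as a unit quaternion [w, x, y, z].
In Python, from station import env, eyes, ticket, search_frame, outline_of, tip_of gives the robot as it stands.
- The arm moves only by the tool drive_tool, never from a script. Its argument "targets" is a list of rows, each a list of 4 numbers: the shift along the tool's x, y, z in mm, then the turn about the tool's z in rad. A call has exactly 8 rows; each row shifts and turns the commanded pose from where the row before left it, along the tool's axes as they then stand; what a row does not reach is not made up. A row lasts 1/8 s, in which the tool goes at most 62.5 mm and 10.7 degrees, less where a joint would pass 70% of its speed; a pose out of reach is approached as far as the arm can. A call with a gripper value outside its range is refused whole. "claw" is the finger opening in mm, from 0 to 85.4, set as the call begins (left out, the last holds). The fingers move at their own pace and stop on an object; the grip force is fixed at half the most. Time passes only in rows, so rows that do not move let the fingers close, or fill a call up. It gives the time, the measured TCP pose, the force, the opening and the grip force at its end, in the units of the state.
- env.sense(): the state, without advancing time (a new reading comes with each control period).
- eyes.read_camera(name): name is "scene" or "top" or "wrist"; returns the picture (400x640x3 uint8, red, green, blue); there is no depth.
- eyes.calibration(name): a dict with "fovy" (degrees; the focal length in pixels is half the picture's height over the tangent of half this angle, whatever the lens; pixels are square), "cx", "cy" (the principal point, pixels), "eye" and "attitude" of the camera in the world; the wrist camera has in their place "mount" (4x4, takes a point from camera to tool coordinates, whose origin is the TCP and whose axes are the flange's). Camera axes: x right, y down, z forward; pixel columns grow to the right and rows downward; lengths in m; the calibration is good to about 2 mm. The wrist camera is an equidistant fisheye: a pixel r from the principal point sees the ray r / f radians off the axis. A picture is of the moment at which its call begins: read the wrist's pose just before it. calibration takes no time and is no camera call.
- ticket.sign_off(): hands the job in; it is judged then, once.
Trained networks look in the newest picture that a camera, given by its name, has taken for a name from the list of things; names that differ only in an ending like _2 or _b are one class to them, and where a whole thing is asked for, a point or a joint stands for the part that bears it (a point fixed in the world has none). Each returns a list of dicts, best first, with "score" (0 to 1); they miss things now and then, are a little off and sometimes report something else, mostly with a low value. They report only what shows in the picture. A call takes as long as a camera call. They do not tell look-alikes from the thing itself.
- search_frame(camera, label): "bbox" ([left, top, width, height] in pixels, round what is visible of it).
- outline_of(camera, label): "pixels" (400x640 bool, what is visible of it) and "bbox" ([left, top, width, height] in pixels, round what is visible of it).
- tip_of(camera, label): "pixel" ([column, row] in pixels: a listed point, or the origin of a listed thing).
The state is a dict: "time": time; "joint_pos": joint angles; "joint_vel": joint speeds; "effort": joint torques, N m; "tcp_pos": TCP position; "tool_rot": TCP orientation; "ft_force": force on the tool from outside, world axes, zero at the start; "moment": the same for the moment, N m; "gripper_width": opening from 0.0 (shut) to 1.0 (fully open); "finger_force": force on a finger pad.
Only numpy, scipy, OpenCV 4.12 (cv2) and the standard library are available. Lean on these libraries where they do the work, as an engineer would, in place of code of your own. Each camera call takes 0.05 s, during which the arm holds its last target. There are 200 camera calls.

## Working session

There is one attempt and no reset: what is moved stays moved. The work goes in short steps, Python scripts to look and compute and a tool call to move; the robot and the scene stay as the last step left them, time stands still between calls to the robot, and variables do not carry over. Pictures are saved under pics/ and viewed, at most 10 in all, crops included, and the job is handed in when it is done.

Besides the shell and the picture viewer there is one more tool, called after "Call:" as name(argument=value, ...), one argument or row to a line, values as JSON. drive_tool: Moves the arm, as the interface text tells. Its arguments: {"type":"object","properties":{"targets":{"type":"array"},"claw":{"type":"number"}},"required":["targets"]}

```bash
mkdir -p pics; ls
python3 - <<'E'
from station import env,eyes,search_frame,tip_of
import cv2,numpy as np
s=env.sense();print(s['time'],s['tcp_pos'],s['tool_rot'])
ims=[]
for c in('scene','top','wrist'):
    im=eyes.read_camera(c);cv2.imwrite(f'pics/{c}0.png',im[:,:,::-1]);
    k=eyes.calibration(c);print(c,k)
    for l in('plug','plug_go','stand','lens','magnifier','single_a'):
        r=(tip_of)(c,l)
        print(l,[(np.round(d['pixel']).tolist(),round(d['score'],2)) for d in r[:4]])
    print('bbox plug',[(np.round(d['bbox']).tolist(),round(d['score'],2)) for d in search_frame(c,'plug')[:4]])
E
```

```text
pics
0.0 [0.255115   0.57006495 0.24752728] [-1.53558607e-04  2.08841937e-01  9.77949148e-01 -6.97640166e-04]
scene {'fovy': 45.96850832056068, 'cx': 307.46018508181436, 'cy': 199.68639135441833, 'eye': array([1.40178683, 0.39555893, 1.30981097]), 'attitude': array([-0.16385886,  0.45799474,  0.82202122, -0.29609492])}
plug [([381.0, 235.0], 0.68)]
plug_go [([371.0, 251.0], 0.56)]
stand [([386.0, 274.0], 0.84)]
lens [([270.0, 159.0], 0.88)]
magnifier []
single_a [([398.0, 241.0], 0.7), ([420.0, 249.0], 0.56)]
bbox plug [([373.0, 213.0, 19.0, 36.0], 0.51)]
top {'fovy': 45.60206855814213, 'cx': 320.73489586072634, 'cy': 194.34455047542505, 'eye': array([ 0.36628854, -0.11069909,  1.90012664]), 'attitude': array([-0.05486257,  0.71038894, -0.70019427,  0.04544926])}
plug [([264.0, 216.0], 0.6)]
plug_go [([264.0, 205.0], 0.51)]
stand [([250.0, 201.0], 0.76)]
lens [([367.0, 195.0], 0.73)]
magnifier [([297.0, 152.0], 0.67)]
single_a [([320.0, 240.0], 0.67), ([230.0, 217.0], 0.66), ([243.0, 219.0], 0.64), ([395.0, 239.0], 0.56)]
bbox plug []
wrist {'fovy': 65.70646984690485, 'cx': 318.76826038411355, 'cy': 195.2976862522048, 'mount': array([[ 1.25793911e-04, -9.50631247e-01, -3.10322761e-01,
         7.95478235e-02],
       [ 9.99999643e-01,  3.78949587e-04, -7.55495511e-04,
        -4.64172981e-04],
       [ 8.35794322e-04, -3.10322555e-01,  9.50630955e-01,
        -1.25908337e-01],
       [ 0.00000000e+00,  0.00000000e+00,  0.00000000e+00,
         1.00000000e+00]])}
plug []
plug_go []
stand []
lens []
magnifier []
single_a []
bbox plug []
```

Run:
```python
import cv2
a=cv2.imread('pics/scene0.png')[100:330,200:480];b=cv2.imread('pics/top0.png')[100:300,180:460]
cv2.imwrite('pics/a.png',cv2.resize(a,None,fx=2.6,fy=2.6,interpolation=2));cv2.imwrite('pics/b.png',cv2.resize(b,None,fx=2.8,fy=2.8,interpolation=2))
```

```text
(no output)
```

View pics/a.png

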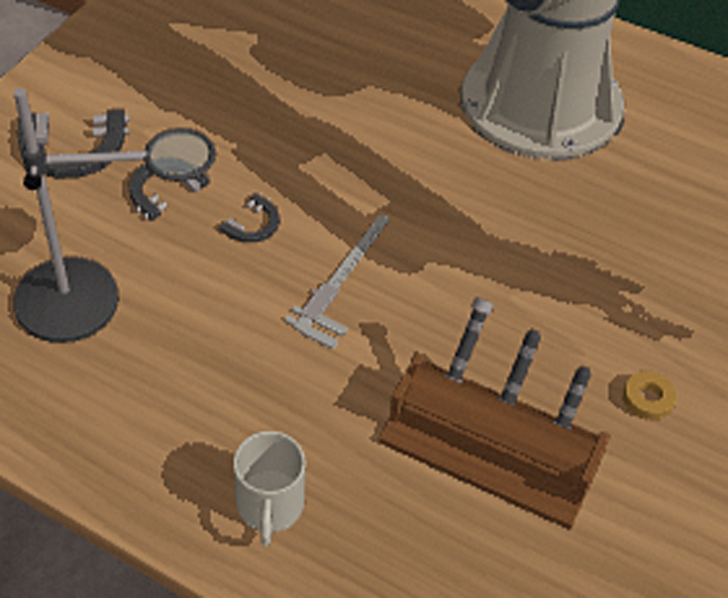

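View pics/b.png

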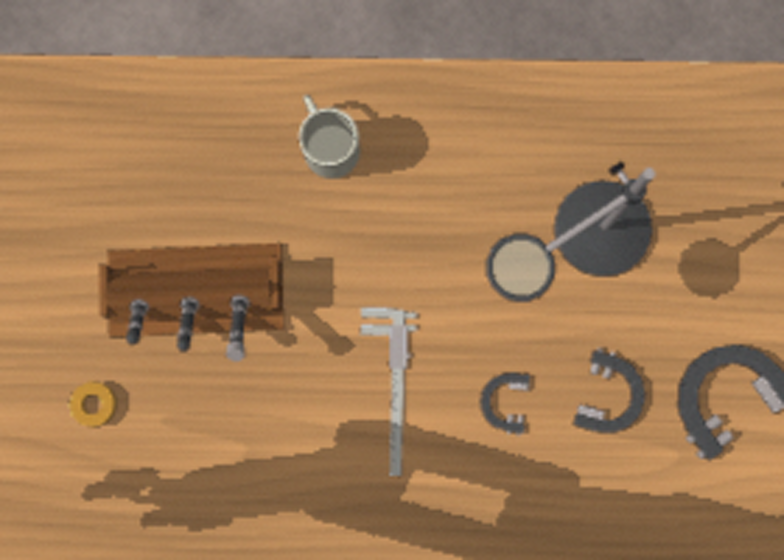

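The candidates are the three gauges in the stand, at scene px (381,230), (402,241) and (421,251). Only the first has a bright plug on its upper end, at scene (386,217) and top (264,226), so it is the double-ended one. Lens: scene (270,159), top (366,195).

The tool always points down. My plan is to grip and draw the gauge, lay it level on free table, regrip it near the NO-GO end so the gripper body clears the lens, and then present it.

```bash
cat > h.py <<'E'
from station import env,eyes,search_frame,tip_of,outline_of
import cv2,numpy as np
from scipy.spatial.transform import Rotation as R
from scipy.optimize import least_squares
rot=lambda q:R.from_quat(np.roll(q,-1)).as_matrix()
def ray(c,px,s=None):
    k=eyes.calibration(c);f=200/np.tan(np.radians(k['fovy']/2));d=np.array([px[0]-k['cx'],px[1]-k['cy']])
    if c!='wrist':
        v=np.r_[d/f,1];return k['eye'],rot(k['attitude'])@(v/np.linalg.norm(v))
    r=np.hypot(*d);t=r/f;v=np.r_[d/max(r,1e-9)*np.sin(t),np.cos(t)]
    M=k['mount'];T=rot(s['tool_rot']);return s['tcp_pos']+T@M[:3,3],T@M[:3,:3]@v
def tri(rays):
    A=0;b=0
    for o,v in rays:
        P=np.eye(3)-np.outer(v,v);A=A+P;b=b+P@o
    x=np.linalg.solve(A,b);return x,[round(1000*np.linalg.norm((np.eye(3)-np.outer(v,v))@(x-o)),1) for o,v in rays]
def proj(c,p,s=None):
    k=eyes.calibration(c);f=200/np.tan(np.radians(k['fovy']/2))
    if c!='wrist': q=rot(k['attitude']).T@(p-k['eye']);return q[:2]/q[2]*f+[k['cx'],k['cy']]
    M=k['mount'];T=rot(s['tool_rot']);q=M[:3,:3].T@(T.T@(p-s['tcp_pos'])-M[:3,3])
    n=np.hypot(q[0],q[1]);return q[:2]/n*np.arctan2(n,q[2])*f+[k['cx'],k['cy']]
E
python3 - <<'E'
from h import *
np.set_printoptions(precision=4,suppress=True)
for n,a,b in [('plug',(381,235),(264,216)),('plughandpick',(381,231),(265,216)),('go',(371,251),(264,205)),('toptip',(385.8,217.3),(264.3,225.7)),('stand',(386,274),(250,201)),('lens',(270,159),(367,195)),('lenshand',(269.5,159.5),(366,195)),('mid2',(400,241),(246.5,216))]:
    print(n,*tri([ray('scene',a),ray('top',b)]))
E
```

```text
plug [0.5391 0.1335 0.0778] [np.float64(0.7), np.float64(0.7)]
plughandpick [0.5371 0.1288 0.094 ] [np.float64(2.1), np.float64(2.1)]
go [0.5879 0.1331 0.0475] [np.float64(5.6), np.float64(5.6)]
toptip [0.4987 0.1253 0.1201] [np.float64(0.5), np.float64(0.5)]
stand [ 0.6085  0.2    -0.0053] [np.float64(2.8), np.float64(2.8)]
lens [ 0.5973 -0.2444  0.2713] [np.float64(3.0), np.float64(3.0)]
lenshand [ 0.5985 -0.2429  0.2706] [np.float64(0.8), np.float64(0.8)]
mid2 [0.5373 0.1978 0.0909] [np.float64(0.3), np.float64(0.3)]
```

Call:
drive_tool(
  targets=[
    [-42,-29.5,0,0],
    [-42,-29.5,0,0],
    [-42,-29.5,0,0],
    [-42,-29.5,0,0],
    [-42,-29.5,0,0],
    [-42,-29.5,0,0],
    [-42,-29.5,0,0],
    [-42,-29.5,0,0],
  ],
  claw=48,
)

```text
time: 2.2
tcp_pos: [0.4663, 0.2164, 0.2485]
tool_rot: [0.0, 0.209, 0.978, 0.0]
ft_force: [0.3, -0.7, 0.3]
gripper_width: 0.565
finger_force: 0.0
```

Call:
drive_tool(
  targets=[
    [-42,-29.5,0,0],
    [-42,-29.5,0,0],
    [0,0,0,-0.16],
    [0,0,0,-0.16],
    [0,0,0,-0.15],
    [0,0,0,0],
    [0,0,0,0],
    [0,0,0,0],
  ],
)

```text
time: 3.2
tcp_pos: [0.5182, 0.1297, 0.2483]
tool_rot: [0.0, -0.024, 1.0, 0.0]
ft_force: [-0.1, -0.5, -0.6]
gripper_width: 0.558
finger_force: 0.0
```

Run:
```python
from h import *
np.set_printoptions(precision=4,suppress=True)
s=env.sense();print(s['time'],s['tcp_pos'],rot(s['tool_rot'])[:,0])
im=eyes.read_camera('wrist');cv2.imwrite('pics/w1.png',im[:,:,::-1])
for l in('plug','plug_go','stand','single_a'):
    print(l,[(np.round(d['pixel']).tolist(),round(d['score'],2)) for d in tip_of('wrist',l)[:4]])
for l in('plug',):
    for d in outline_of('wrist',l)[:2]: print(l,d['bbox'],d['score'])
for n,p in dict(mid=[.538,.130,.09],top=[.4987,.1253,.1201]).items(): print(n,proj('wrist',np.array(p),s))
```

```text
3.2 [0.5182 0.1297 0.2483] [-0.9989 -0.0474 -0.0001]
plug [([316.0, 206.0], 0.97)]
plug_go [([317.0, 234.0], 0.96)]
stand [([370.0, 230.0], 0.58)]
single_a [([386.0, 209.0], 0.82), ([450.0, 208.0], 0.81)]
plug [301.5, 164.3, 30.1, 74.7] 0.98
plug [197.5, 338.5, 29.4, 39.4] 0.22
mid [318.7335 202.0588]
top [315.3548 169.6204]
```

View pics/w1.png

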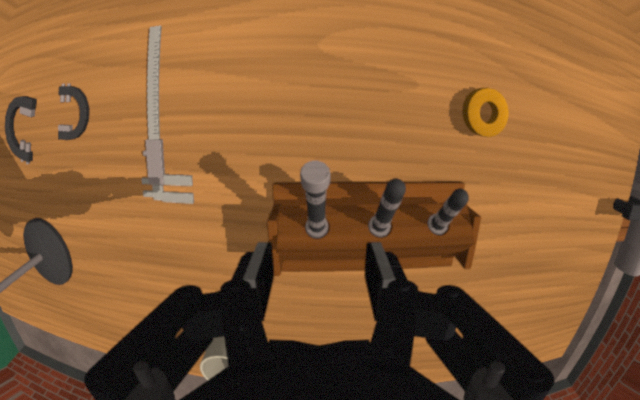

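The close view shows the gauge with its bright top at (315,176) and GO collar at (317,231). The singles at (388,205) and (449,210) have plain tops. The stand edges are parallel to the picture, so the yaw is right.

Run:
```python
from h import *
np.set_printoptions(precision=4,suppress=True)
s=env.sense()
for n,a,b,w in [('mid',(381,233),(264.3,216),(316,206)),('top',(385.8,217.3),(264.3,225.7),(315.4,173)),('go',(371,251),(264,205),(317,234))]:
    x,r=tri([ray('scene',a),ray('top',b),ray('wrist',w,s)]);print(n,x,r, tri([ray('scene',a),ray('wrist',w,s)])[0])
T=rot(s['tool_rot']);m=[.538,.128,.09]
print((T.T@(np.array(m)-s['tcp_pos'])*1000).round(1))
```

```text
mid [0.5401 0.1302 0.0898] [np.float64(3.0), np.float64(1.8), np.float64(3.4)] [0.5413 0.1304 0.0906]
top [0.4999 0.1253 0.122 ] [np.float64(0.7), np.float64(1.3), np.float64(1.2)] [0.5008 0.1258 0.123 ]
go [0.5892 0.1323 0.0505] [np.float64(4.6), np.float64(6.8), np.float64(2.3)] [0.5916 0.1295 0.0495]
[-19.7  -2.6 158.3]
```

Call:
drive_tool(
  targets=[
    [-22,-1.5,0,0],
    [0,0,30,0],
    [0,0,30,0],
    [0,0,30,0],
    [0,0,0,0],
    [0,0,0,0],
    [0,0,0,0],
    [0,0,0,0],
  ],
)

```text
time: 4.5
tcp_pos: [0.5408, 0.1294, 0.1593]
tool_rot: [0.001, -0.025, 1.0, 0.0]
ft_force: [0.2, 0.0, -0.4]
gripper_width: 0.562
finger_force: 0.0
```

Run:
```python
from h import *
np.set_printoptions(precision=4,suppress=True)
s=env.sense();print(s['time'],s['tcp_pos'])
im=eyes.read_camera('wrist');cv2.imwrite('pics/w2.png',im[:,:,::-1])
w={}
for l in('plug','plug_go'):
    r=tip_of('wrist',l);print(l,[(np.round(d['pixel'],1).tolist(),round(d['score'],2)) for d in r[:3]])
    if r:w[l]=r[0]['pixel']
s1=dict(s);s1['tcp_pos']=np.array([.5182,.1297,.2483]);s1['tool_rot']=np.array([0,-.0237,.9997,0])
print(tri([ray('scene',(381,233)),ray('top',(264.3,216)),ray('wrist',(316,206),s1),ray('wrist',w['plug'],s)]))
for p in ([.540,.129,.09],[.5,.1255,.122]): print(proj('wrist',np.array(p),s))
```

```text
4.5 [0.5408 0.1294 0.1593]
plug [([316.3, 219.2], 0.91), ([116.2, 98.3], 0.4)]
plug_go [([317.5, 251.7], 0.72)]
(array([0.5405, 0.1295, 0.0907]), [np.float64(3.9), np.float64(2.3), np.float64(2.4), np.float64(2.6)])
[319.1357 216.5521]
[316.3954 169.9465]
```

View pics/w2.png

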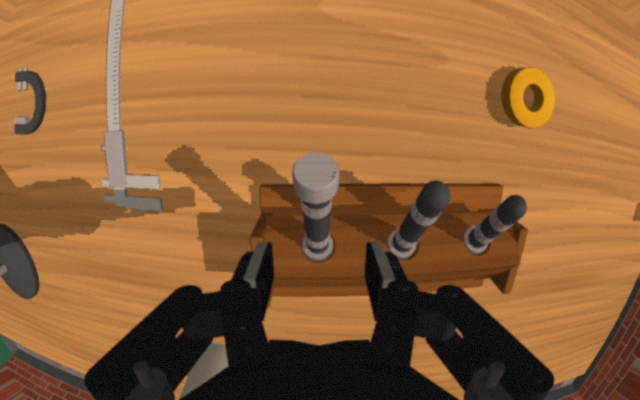

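The gauge at (317,215) is centred between the fingers, which show at columns 272 and 366. I'm going down to grip.

Call:
drive_tool(
  targets=[
    [0,0,21,0],
    [0,0,21,0],
    [0,0,21,0],
    [0,0,0,0],
    [0,0,0,0],
    [0,0,0,0],
    [0,0,0,0],
    [0,0,0,0],
  ],
)

```text
time: 5.65
tcp_pos: [0.5404, 0.1293, 0.0956]
tool_rot: [0.0, -0.025, 1.0, 0.0]
ft_force: [0.6, 0.3, 0.1]
gripper_width: 0.563
finger_force: 0.0
```

Call:
drive_tool(
  targets=[
    [0,0,0,0],
    [0,0,0,0],
    [0,0,0,0],
    [0,0,0,0],
    [0,0,0,0],
    [0,0,0,0],
    [0,0,0,0],
    [0,0,0,0],
  ],
  claw=8,
)

```text
time: 6.65
tcp_pos: [0.5401, 0.1291, 0.0953]
tool_rot: [-0.0, -0.025, 1.0, -0.0]
ft_force: [-1.2, -4.6, 4.8]
gripper_width: 0.188
finger_force: 58.5
```

Call:
drive_tool(
  targets=[
    [6,0,-5.5,0],
    [6,0,-5.5,0],
    [6,0,-5.5,0],
    [6,0,-5.5,0],
    [6,0,-5.5,0],
    [6,0,-5.5,0],
    [6,0,-6,0],
    [10,0,-20,0],
  ],
)

```text
time: 7.65
tcp_pos: [0.4872, 0.1265, 0.154]
tool_rot: [-0.001, -0.025, 1.0, -0.0]
ft_force: [0.1, 0.6, -2.1]
gripper_width: 0.186
finger_force: 58.7
```

Call:
drive_tool(
  targets=[
    [20,0,-25,0],
    [30,0,-20,0],
    [40,0,0,0],
    [40,0,0,0],
    [0,0,0,0],
    [0,0,0,0],
    [0,0,0,0],
    [0,0,0,0],
  ],
)

```text
time: 8.65
tcp_pos: [0.359, 0.1203, 0.1992]
tool_rot: [-0.0, -0.024, 1.0, -0.0]
ft_force: [0.2, 0.0, -2.9]
gripper_width: 0.186
finger_force: 58.8
```

Run:
```python
from h import *
np.set_printoptions(precision=4,suppress=True)
s=env.sense();print(s['time'],s['tcp_pos'],s['finger_force'],s['gripper_width'])
im=eyes.read_camera('wrist');cv2.imwrite('pics/w3.png',im[:,:,::-1])
for c in('scene','wrist'):
  if c=='scene': eyes.read_camera(c)
  for l in('plug','plug_go'): print(c,l,[(np.round(d['pixel'],1).tolist(),round(d['score'],2)) for d in tip_of(c,l)[:2]])
```

```text
8.65 [0.359  0.1203 0.1992] 58.752501010894775 0.18603905632275433
scene plug [([408.0, 174.4], 0.78)]
scene plug_go [([399.3, 193.4], 0.64)]
wrist plug [([318.3, 271.5], 0.72), ([21.5, 225.5], 0.61)]
wrist plug_go [([316.3, 301.7], 0.61)]
```

View pics/w3.png

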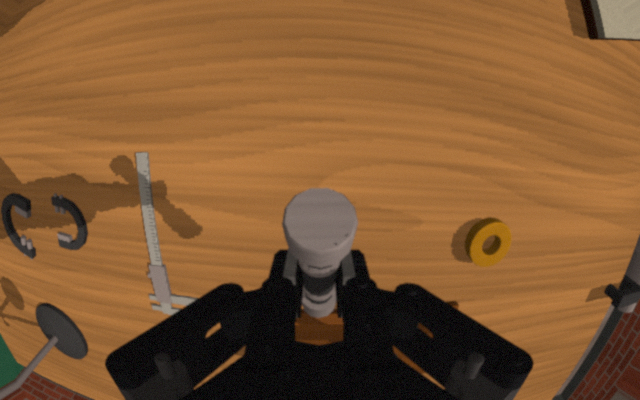

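It's held cleanly, with the bright top at (320,225), and the table below is free. I'm lowering it so the GO end meets the table and swings up level in the grip.

Call:
drive_tool(
  targets=[
    [-15,0,30,0],
    [-15,0,35,0],
    [0,0,35,0],
    [0,0,25,0],
    [0,0,0,0],
    [3,0,5,0],
    [3,0,5,0],
    [0,0,0,0],
  ],
)

```text
time: 9.95
tcp_pos: [0.3823, 0.1215, 0.0646]
tool_rot: [0.0, -0.025, 1.0, 0.0]
ft_force: [-0.7, 0.5, -2.0]
gripper_width: 0.194
finger_force: 59.0
```

Call:
drive_tool(
  targets=[
    [4,0,5,0],
    [4,0,5,0],
    [4,0,5,0],
    [4,0,5,0],
    [4,0,5,0],
    [3,0,4,0],
    [0,0,0,0],
    [0,0,0,0],
  ],
)

```text
time: 10.95
tcp_pos: [0.3598, 0.1205, 0.0356]
tool_rot: [0.0, -0.025, 1.0, 0.0]
ft_force: [-1.4, 0.2, 3.8]
gripper_width: 0.186
finger_force: 58.5
```

Call:
drive_tool(
  targets=[
    [1,0,4,0],
    [1,0,4,0],
    [1,0,4,0],
    [0,0,3,0],
    [0,0,1.5,0],
    [0,0,0,0],
    [0,0,0,0],
    [0,0,0,0],
  ],
)

```text
time: 11.95
tcp_pos: [0.3551, 0.1198, 0.0187]
tool_rot: [-0.001, -0.025, 1.0, -0.0]
ft_force: [-5.5, -0.3, 4.6]
gripper_width: 0.182
finger_force: 58.5
```

Run:
```python
from h import *
s=env.sense();print(s['time'],s['tcp_pos'],s['ft_force'])
im=eyes.read_camera('wrist')
im2=eyes.read_camera('scene')
for l in('plug','plug_go'):
  for c in('wrist','scene'): print(c,l,[(np.round(d['pixel'],1).tolist(),round(d['score'],2)) for d in tip_of(c,l)[:2]])
g=cv2.resize(im2[130:270,340:480,::-1],(400,400),interpolation=2)
w=im[150:350,220:420,::-1]
cv2.imwrite('pics/c4.png',np.hstack([g,cv2.resize(w,(400,400))]))
```

```text
11.95 [0.35505564 0.11977448 0.01868426] [-5.4988673  -0.33765455  4.60045689]
wrist plug [([318.3, 281.2], 0.64)]
scene plug [([398.0, 209.0], 0.47)]
wrist plug_go [([319.9, 361.1], 0.78)]
scene plug_go [([390.9, 220.2], 0.64)]
```

View pics/c4.png

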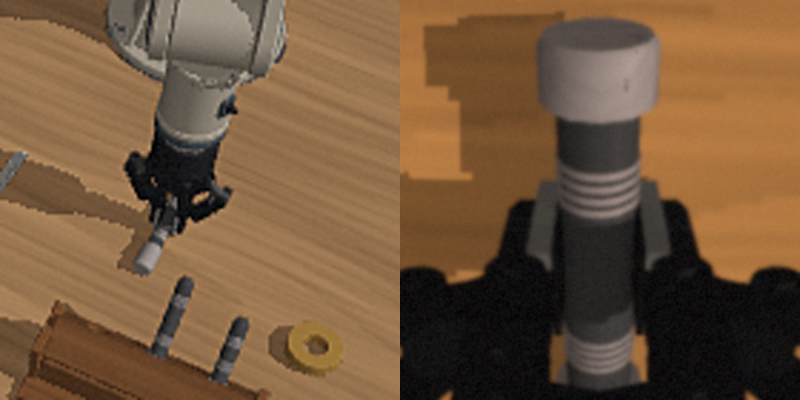

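Call:
drive_tool(
  targets=[
    [0,0,0,0],
    [0,0,0,0],
    [0,0,0,0],
    [0,0,0,0],
    [0,0,0,0],
    [0,0,0,0],
    [0,0,0,0],
    [0,0,0,0],
  ],
  claw=32,
)

```text
time: 13.25
tcp_pos: [0.3564, 0.1202, 0.0188]
tool_rot: [0.0, -0.025, 1.0, 0.0]
ft_force: [0.0, -0.1, 0.2]
gripper_width: 0.371
finger_force: 0.0
```

Run:
```python
from h import *
s=env.sense();print(s['time'],s['tcp_pos'],s['ft_force'],s['gripper_width'])
im=eyes.read_camera('wrist')
for l in('plug','plug_go'): print(l,[(np.round(d['pixel'],1).tolist(),round(d['score'],2)) for d in tip_of('wrist',l)[:2]])
for row in (160,165,200,205,210,215,220):
  o,v=ray('wrist',(319,row),s);print(row,[np.round((o+v*((z-o[2])/v[2]))[0]-s['tcp_pos'][0],4) for z in(.025,.0125)])
cv2.imwrite('pics/c5.png',cv2.resize(im[140:380,220:420,::-1],None,fx=2.5,fy=2.5))
```

```text
13.25 [0.35643277 0.12018269 0.0187954 ] [ 0.02208419 -0.13767182  0.18397719] 0.3707864320319686
plug [([318.7, 269.6], 0.7)]
plug_go [([319.1, 355.3], 0.77)]
160 [np.float64(-0.0553), np.float64(-0.0527)]
165 [np.float64(-0.0533), np.float64(-0.0505)]
200 [np.float64(-0.0387), np.float64(-0.0344)]
205 [np.float64(-0.0365), np.float64(-0.032)]
210 [np.float64(-0.0343), np.float64(-0.0296)]
215 [np.float64(-0.0321), np.float64(-0.0271)]
220 [np.float64(-0.0298), np.float64(-0.0246)]
```

View pics/c5.png

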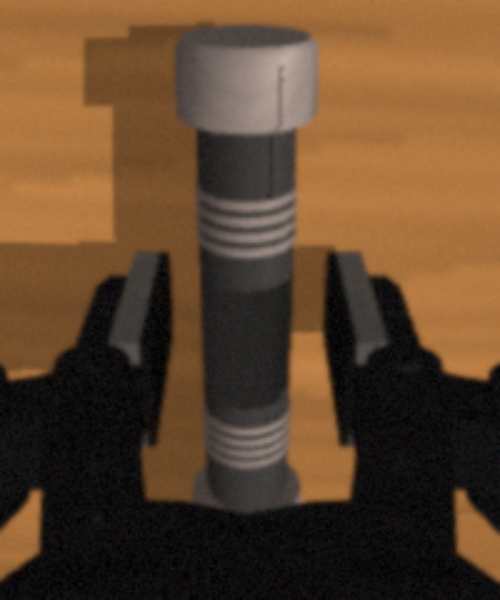

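The gauge lies level and centred between the open fingers. The NO-GO shoulder, at crop row 132, is 42 mm from the TCP. I'll shift 27 mm towards the NO-GO end and regrip.

Call:
drive_tool(
  targets=[
    [9,0,0,0],
    [9,0,0,0],
    [9,0,0,0],
    [0,0,0,0],
    [0,0,0,0],
    [0,0,0,0],
    [0,0,0,0],
    [0,0,0,0],
  ],
)

```text
time: 14.4
tcp_pos: [0.3296, 0.1189, 0.0188]
tool_rot: [0.0, -0.025, 1.0, -0.0]
ft_force: [-0.2, 0.1, -0.8]
gripper_width: 0.372
finger_force: 0.0
```

Call:
drive_tool(
  targets=[
    [0,0,0,0],
    [0,0,0,0],
    [0,0,0,0],
    [0,0,0,0],
    [0,0,0,0],
    [0,0,0,0],
    [0,0,-10,0],
    [0,0,-20,0],
  ],
  claw=8,
)

```text
time: 15.4
tcp_pos: [0.3286, 0.1186, 0.049]
tool_rot: [-0.001, -0.025, 1.0, -0.0]
ft_force: [0.2, 0.2, -2.9]
gripper_width: 0.183
finger_force: 58.6
```

Call:
drive_tool(
  targets=[
    [0,0,-35,0],
    [0,0,-40,0],
    [0,0,-40,0],
    [0,0,-20,0],
    [0,0,0,0],
    [0,0,0,0],
    [0,0,0,0],
    [0,0,0,0],
  ],
)

```text
time: 16.4
tcp_pos: [0.329, 0.1187, 0.183]
tool_rot: [-0.001, -0.025, 1.0, -0.0]
ft_force: [-0.4, 0.4, -2.2]
gripper_width: 0.182
finger_force: 58.7
```

Run:
```python
from h import *
np.set_printoptions(precision=4,suppress=True)
s=env.sense();print(s['time'],s['tcp_pos'],s['gripper_width'],s['moment'],rot(s['tool_rot'])[:,0])
w=eyes.read_camera('wrist');a=eyes.read_camera('scene');b=eyes.read_camera('top')
for l in('plug','plug_go'):
  P={}
  for c in('wrist','scene','top'):
    r=tip_of(c,l);print(c,l,[(np.round(d['pixel'],1).tolist(),round(d['score'],2)) for d in r[:2]])
    if r:P[c]=ray(c,r[0]['pixel'],s)
  print(tri(list(P.values())), tri([P[c] for c in P if c!='wrist']) if len(P)>2 else '')
cv2.imwrite('pics/c6.png',np.hstack([cv2.resize(a[110:250,340:480,::-1],(400,400),interpolation=2),cv2.resize(w[150:350,220:420,::-1],(400,400))]))
```

```text
16.4 [0.329  0.1187 0.183 ] 0.18178930053198478 [0.045  0.1495 0.0353] [-0.9988 -0.0492  0.0018]
wrist plug [([318.7, 312.9], 0.89)]
scene plug [([408.4, 177.6], 0.69)]
top plug [([260.1, 264.9], 0.51)]
(array([0.3558, 0.1257, 0.1779]), [np.float64(6.6), np.float64(4.5), np.float64(2.8)]) (array([0.3535, 0.1289, 0.1733]), [np.float64(0.5), np.float64(0.5)])
wrist plug_go []
scene plug_go [([401.0, 188.6], 0.53), ([405.7, 178.6], 0.21)]
top plug_go [([264.3, 248.6], 0.54), ([212.1, 243.2], 0.49)]
(array([0.4098, 0.1219, 0.1702]), [np.float64(6.8), np.float64(6.8)])
```

View pics/c6.png

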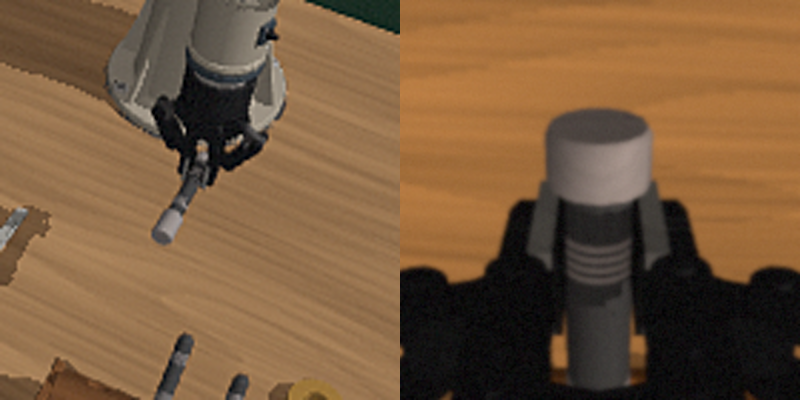

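The gauge is held level near its NO-GO end. I'm moving to a standoff on the robot side of the lens.

Call:
drive_tool(
  targets=[
    [-5,-20,2,0],
    [-10,-35,2,0],
    [-10,-38,2,0],
    [-10,-38,2,0],
    [-10,-38,2,0],
    [-10,-38,1,0],
    [-7,-30,0,0],
    [-4,-18.5,0,0],
  ],
)

```text
time: 17.85
tcp_pos: [0.4084, -0.1346, 0.1728]
tool_rot: [0.0, -0.024, 1.0, -0.0]
ft_force: [0.5, 1.0, -1.9]
gripper_width: 0.185
finger_force: 58.9
```

Call:
drive_tool(
  targets=[
    [0,0,0,0.06],
    [0,0,0,0.1],
    [0,0,0,0.12],
    [0,0,0,0.12],
    [0,0,0,0.1],
    [0,0,0,0.07],
    [0,0,0,0],
    [0,0,0,0],
  ],
)

```text
time: 18.85
tcp_pos: [0.4079, -0.1331, 0.1728]
tool_rot: [-0.0, 0.257, 0.966, 0.0]
ft_force: [-0.2, -1.0, -2.0]
gripper_width: 0.183
finger_force: 58.9
```

Run:
```python
from h import *
np.set_printoptions(precision=4,suppress=True)
s=env.sense();t=s['tcp_pos'];u=rot(s['tool_rot'])[:,0];print(s['time'],t,u)
a=eyes.read_camera('scene')
def det(c):
  P={}
  for l in('plug','plug_go','lens'):
    r=tip_of(c,l);print(c,l,[(np.round(d['pixel'],1).tolist(),round(d['score'],2)) for d in r[:2]])
    if r:P[l]=r[0]['pixel']
  return P
A=det('scene');b=eyes.read_camera('top');B=det('top')
for l in A:
  if l in B:print(l,tri([ray('scene',A[l]),ray('top',B[l])]))
go=t-u*.09+[0,0,-.006];print('level go',go,proj('scene',go),proj('top',go))
L=np.array([.598,-.243,.271]);print('to go (tool mm)',rot(s['tool_rot']).T@(L+np.array([0,0,-.105])-go)*1000)
cv2.imwrite('pics/c7.png',np.hstack([cv2.resize(a[90:240,220:370,::-1],(400,400),interpolation=2),cv2.resize(b[140:290,280:430,::-1],(400,400),interpolation=2)]))
```

```text
18.85 [ 0.4079 -0.1331  0.1728] [-0.8682  0.4962  0.    ]
scene plug [([322.8, 161.4], 0.69)]
scene plug_go [([307.6, 168.6], 0.58)]
scene lens [([269.5, 159.0], 0.76)]
top plug [([336.7, 245.3], 0.52)]
top plug_go [([345.5, 228.9], 0.49)]
top lens [([368.4, 195.6], 0.61)]
plug (array([ 0.4288, -0.1475,  0.165 ]), [np.float64(1.3), np.float64(1.3)])
plug_go (array([ 0.487 , -0.1758,  0.1669]), [np.float64(2.2), np.float64(2.2)])
lens (array([ 0.5954, -0.2488,  0.2675]), [np.float64(3.8), np.float64(3.8)])
level go [ 0.4861 -0.1777  0.1668] [306.6102 168.1619] [345.4875 229.4428]
to go (tool mm) [-129.5537   -1.1293    0.7767]
```

View pics/c7.png

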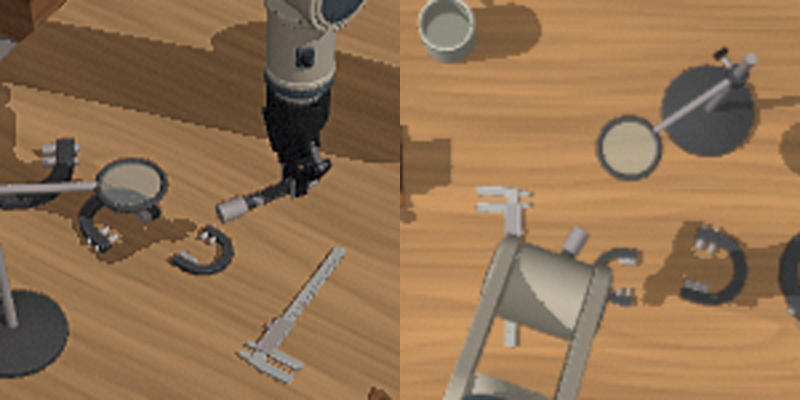

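The gauge's GO tip is at scene (307,168), which matches the level prediction. The lens is at scene (269,159) and top (366,195), about 130 mm ahead. I'm moving in slowly and will stop about 10 mm short of the lens axis for clearance.

Call:
drive_tool(
  targets=[
    [-8,0,0,0],
    [-14,0,0,0],
    [-16,0,0,0],
    [-16,0,0,0],
    [-16,0,0,0],
    [-14,0,0,0],
    [-8,0,0,0],
    [0,0,0,0],
  ],
)

```text
time: 20.25
tcp_pos: [0.4881, -0.179, 0.1727]
tool_rot: [-0.0, 0.257, 0.966, -0.0]
ft_force: [0.3, -0.4, -1.7]
gripper_width: 0.186
finger_force: 58.9
```

Call:
drive_tool(
  targets=[
    [-4,-0.5,0,0],
    [-6,-0.5,0,0],
    [-6,0,0,0],
    [-6,0,0,0],
    [-4,0,0,0],
    [-2,0,0,0],
    [0,0,0,0],
    [0,0,0,0],
  ],
)

```text
time: 21.25
tcp_pos: [0.5113, -0.1936, 0.1727]
tool_rot: [-0.0, 0.257, 0.966, 0.0]
ft_force: [-0.2, 0.4, -2.9]
gripper_width: 0.185
finger_force: 58.9
```

Run:
```python
from h import *
np.set_printoptions(precision=4,suppress=True)
s=env.sense();t=s['tcp_pos'];u=rot(s['tool_rot'])[:,0];print(s['time'],t,u,s['ft_force'],s['finger_force'])
a=eyes.read_camera('scene')
for l in('plug','plug_go','lens'):
    print(l,[(np.round(d['pixel'],1).tolist(),round(d['score'],2)) for d in tip_of('scene',l)[:2]])
go=t-u*.09+[0,0,-.006];mid=t-u*.029+[0,0,-.006];print(go,proj('scene',go),proj('scene',mid),go-[.598,-.243,.271])
cv2.imwrite('pics/c8.png',cv2.resize(a[80:230,200:350,::-1],(600,600),interpolation=2))
```

```text
21.25 [ 0.5113 -0.1936  0.1727] [-0.8674  0.4976  0.0003] [-0.1735  0.3911 -2.8655] 58.92874896526337
plug [([290.1, 178.1], 0.45)]
plug_go [([274.7, 184.4], 0.56)]
lens [([267.7, 156.7], 0.81), ([289.9, 174.7], 0.63)]
[ 0.5894 -0.2384  0.1667] [274.0163 180.7311] [290.7161 174.1446] [-0.0086  0.0046 -0.1043]
```

View pics/c8.png

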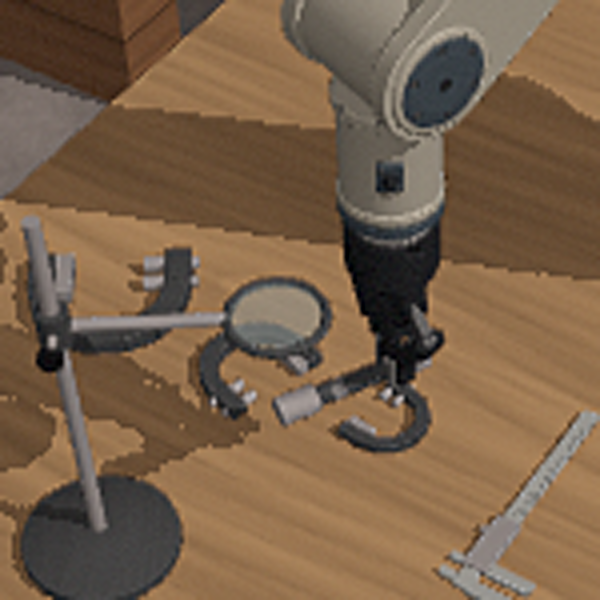

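The GO plug is at scene (274.5,181), exactly where a level gauge would put it. That is about 10 mm off the lens axis and 104 mm below it, with visible clearance. I'll move 3 mm closer, settle and hand in.

Call:
drive_tool(
  targets=[
    [-1.5,0,0,0],
    [-1.5,0,0,0],
    [0,0,0,0],
    [0,0,0,0],
    [0,0,0,0],
    [0,0,0,0],
    [0,0,0,0],
    [0,0,0,0],
  ],
)

```text
time: 22.45
tcp_pos: [0.5142, -0.1951, 0.1728]
tool_rot: [0.0, 0.257, 0.966, -0.0]
ft_force: [-0.3, -0.6, -1.8]
gripper_width: 0.181
finger_force: 58.9
```

```bash
python3 -c "
from station import ticket;print(ticket.sign_off())"
```

```text
the job is handed in; nothing more can be done
None
```

The job is handed in at about 22.5 s (limit 38 s): the double-ended gauge is held level by its handle, with its GO plug an estimated 7 mm off the lens axis and 104 mm below it. I saw no contact with the magnifier or the other objects; no verdict was returned.

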